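# Take up a sample drum's brake through the adjuster slot

### The job

Take the adjusting tool out of its holder, put its blade down through the narrow slot in the top of the brake housing and lever the star wheel inside round, tooth by tooth, its top away from the robot (towards the slot's far end), until the brake shoe sits on the drum and the wheel goes no further under a modest push of about 9 N. Never press on the brake with more than 15 N, and touch it only with the tool. Then stand the tool back upright in its holder, blade fully home, and leave everything else where it is.

Things in the scene. Friction and masses are not known exactly. Their poses are not given: they have to be found in the camera images.
- brake_unit: Fixed brake unit: aluminium base 110 x 205 x 8 mm with a grey housing (76 mm in x, 60 in y, cover top 85 over the bench) and, 100 mm beside it at +y, a steel sample drum of 90 mm diameter with three small tubes on it, up to 100 mm high. Origin on the bench under the housing's centre; x away from the robot along the slot, y to the drum, z up; yaw within 0.3 rad. Over 15 N from the tool bends it.
- slot (a point): Centre of the access slot, at the upper face of the housing's 4 mm cover; axes as the unit. The slot is 26 mm long in x and 16 mm wide in y. The star wheel lies right below: a tooth at its top ends 10 mm below this point.
- wheel_axis (a point): Centre of the steel star wheel (unloaded), 40 mm below the slot; axes as the unit; it turns about y. 12 straight teeth: tip radius 30 mm, 9.5 mm deep, 4.5 mm thick, 12 mm wide, 15.7 mm apart at the tips. How they stand is not known: the blade may meet a tip or a gap. The axle is sprung: it gives downwards by 1 mm per 5 N, 4 mm at most.
- wheel_top (a point): Top of the wheel's tip circle, 10 mm below the slot. Pushing the top teeth to +x moves the shoe to the drum, 2 mm a tooth (2 to 3.5 teeth needed); to -x backs it off. Friction about 4 N at the teeth, no clicks; it stays where left. When the shoe sits it stalls: its springy teeth then resist with some 8 N more per mm of blade travel, and spring back; the shoe stays.
- shoe: The brake shoe: a steel back plate 44 x 30 mm with a curved brown lining, on a 12 mm pushrod that comes out of the housing towards the drum; origin on the wheel's axis inside the housing, moves along the unit's y. Not to be touched.
- shoe_face (a point): Middle of the shoe's lining face that looks at the drum, 45 mm above the bench; moves with the shoe.
- drum_face (a point): The point of the drum's rim, 45 mm above the bench, that the lining meets; axes as the unit. The gap is the y of shoe_face in this frame: about -4 to -7 mm at the start, 0 when the lining touches.
- adjusting_tool: The loose tool, 92 mm long, 90 g: a flat steel blade 4 mm thick (x) by 10 mm wide (y) and 32 mm long below a square black handle 22 x 22 x 60 mm. Origin at the blade's tip, z up along the tool to the handle (z = 32 to 92 mm). Starts upright in the holder, the handle's lower face resting on the holder's top; x as the holder's x. Gripped across y it tilts least when pushed along x.
- blade_tip (a point): The centre of the blade's lower end (the tool's origin).
- tool_holder: A fixed grey block 64 x 64 x 45 mm, origin at the centre of its underside, yaw within 0.4 rad. In its top centre a through hole 10 mm (x) by 16 mm (y) with a 4 mm chamfer takes the blade; with the tool home its tip is 13 mm above the bench.
- timer: Loose bystander: white lab timer, 62 x 64 x 19 mm, at the front left; origin under its centre.
- forceps: Loose bystander: steel forceps, 129 mm long, lying near the front edge; origin under the centre.
- tape_roll: Loose bystander: roll of tape, 67 mm across, 19 mm high, behind the unit; origin under its centre.
- beaker: Loose bystander: glass beaker, 53 mm across, 69 mm high, behind the holder; origin under its centre.
- film_box: Loose bystander: carton 60 x 115 x 60 mm to the left of the unit; origin under its centre.
Things that resemble listed ones, but are neither listed nor needed, are in the scene too. There is more than one size of the adjusting_tool; the job needs the smaller.

How it is judged:
By the outcome, as a careful person would: the job done as asked, in the order asked, and still so for the second after the job is handed in, with the robot touching nothing.
It also fails if it takes over 67 s, if anything falls off the work surface, if the arm or the gripper's body presses on something with over 40 N, if the wrist force passes 120 N, or if a joint passes its speed limit or range.

### The arm

A 6-joint arm with a two-finger parallel gripper is mounted at the origin on a cart in front of the work surface, level with it; the furniture and walls round the work are solid. World frame = base frame: x ahead of the robot, y to its left, z up, the work surface at z = 0. Lengths are in m, angles in rad, forces in N, time in s.
With the tool pointing down it reaches from about 0.3 to 0.875 m from the base axis. Payload 6.4 kg.
Tool frame: the origin (TCP) lies between the finger pads; the fingertips stand ctrl.tip_extent ahead of it and the grasp point (between the pads) is the TCP (ctrl.tip_extent is the distance from the TCP to the fingertips, in m); z points along the fingers, y is the line along which they close (so a half turn about z gives the same grasp; the last joint's range is limited). The gripper opens to 85 mm and grips with 20 to 120 N. Pads are 22 mm wide; open, the fingers measure 114 mm over their backs; the gripper's body (76 mm by 85 mm) begins 54 mm behind the grasp point. The pads swing forward as they close: fully open they stand 13 mm farther back than shut.
Start: joints at [-1.551, 0.181, 1.607, -0, 1.354, -0.206], TCP at [0.129, -0.56, 0.25] pointing down, gripper open.
Joint ranges: [-2.99, 2.99], [-0.89, 2.07], [0.3, 2.58], [-1.14, 4.28], [0, 2.63], [-3.12, 3.12]. Speed limits (rad/s): [2.57, 2.57, 3.01, 3.14, 3.14, 3.14].

### API

Orientations are given as a unit quaternion [w, x, y, z].
In Python, from bench import ctrl gives the robot as it stands.
- The arm moves only by the tool send_rows, never from a script. Its arguments are lists of equal length, an entry for each row: "dr": the turn, a rotation vector about the tool's x, y, z in units of 6 degrees (1.0 is 6 degrees), a list of three; "xyz": the shift along the tool's x, y, z in cm, a list of three; "jaw": the opening in per cent of the stroke, from 0 (shut) to 100 (fully open). In form: {"dr": [[wx, wy, wz], ...], "xyz": [[dx, dy, dz], ...], "jaw": [jaw, ...]}. A call has exactly 8 rows; each row is the pose to reach, as a shift and turn from the pose commanded when the call began, along the tool's axes at that moment; what a row does not reach only later rows make up. A row lasts 1/8 s, in which the tool goes at most 62.5 mm and 10.7 degrees, less where a joint would pass 70% of its speed; a pose out of reach is approached as far as the arm can. A call with a gripper value outside its range is refused whole. The fingers move at their own pace and stop on an object; the grip force is fixed at half the most. Time passes only in rows, so rows that repeat a pose let the fingers close, or fill a call up. It gives the time, the measured TCP pose, the force, the opening and the grip force at its end, in the units of the state.
- ctrl.get_obs(): the state, without advancing time (a new reading comes with each control period).
- ctrl.camera(name): name is "scene" or "top"; returns the picture (480x640x3 uint8, red, green, blue); there is no depth.
- ctrl.calibration(name): a dict with "camera_matrix" (3x3 intrinsics, pixels), "world_from_camera" (4x4, takes a point from camera to world coordinates). Camera axes: x right, y up, looking along -z (the intrinsics and any distortion apply to the point x, -y, -z); pixel columns grow to the right and rows downward; lengths in m; the calibration is good to about 2 mm. A picture is of the moment at which its call begins. calibration takes no time and is no camera call.
- ctrl.hand_in(): hands the job in; it is judged then, once.
The state is a dict: "time_s": time; "q": joint angles; "dq": joint speeds; "joint_efforts": joint torques, N m; "eef_pos": TCP position; "eef_rot": TCP orientation; "wrist_force": force on the tool from outside, world axes, zero at the start; "torque": the same for the moment, N m; "opening": opening from 0.0 (shut) to 1.0 (fully open); "grasp_force": force on a finger pad.
Only numpy, scipy, OpenCV 4.12 (cv2) and the standard library are available. Lean on these libraries where they do the work, as an engineer would, in place of code of your own. Each camera call takes 0.05 s, during which the arm holds its last target. There are 200 camera calls.

## Working session

There is one attempt and no reset: what is moved stays moved. The work goes in short steps, Python scripts to look and compute and a tool call to move; the robot and the scene stay as the last step left them, time stands still between calls to the robot, and variables do not carry over. Pictures are saved under pics/ and viewed, at most 10 in all, crops included, and the job is handed in when it is done.

Besides the shell and the picture viewer there is one more tool, called in YAML: its name, and indented under it one key for each argument. send_rows: Moves the arm, as the interface text tells. Its arguments: {"type":"object","properties":{"dr":{"type":"array","items":{"type":"array","items":{"type":"number"}}},"xyz":{"type":"array","items":{"type":"array","items":{"type":"number"}}},"jaw":{"type":"array","items":{"type":"number"}}},"required":["dr","xyz","jaw"]}

```bash
ls; mkdir -p pics; python3 - <<'E'
from bench import ctrl
import cv2,numpy as np
for n in("scene","top"):
    im=ctrl.camera(n); cv2.imwrite(f"pics/{n}0.png",im[:,:,::-1]); c=ctrl.calibration(n); print(n,{k:np.round(v,4).tolist() if not isinstance(v,str) else v for k,v in c.items()})
print(ctrl.get_obs(),ctrl.tip_extent)
E
```

```text
pics
scene {'camera_matrix': [[434.3276, 0.0, 324.8464], [0.0, 434.3276, 239.6229], [0.0, 0.0, 1.0]], 'world_from_camera': [[-0.6698, 0.2988, -0.6797, -0.0393], [-0.7421, -0.2994, 0.5997, 0.5491], [-0.0243, 0.9061, 0.4223, 0.4284], [0.0, 0.0, 0.0, 1.0]]}
top {'camera_matrix': [[522.6078, 0.0, 319.2181], [0.0, 522.6078, 242.6893], [0.0, 0.0, 1.0]], 'world_from_camera': [[0.0005, 0.9968, -0.0795, 0.4664], [-0.9997, -0.0014, -0.0241, 0.0198], [-0.0242, 0.0795, 0.9965, 1.1536], [0.0, 0.0, 0.0, 1.0]]}
{'time_s': 0.1, 'q': array([-1.55133418e+00,  1.81469557e-01,  1.60783513e+00,  1.66709122e-06,
        1.35381409e+00, -2.06319647e-01]), 'dq': array([-0.00057769, -0.00173787, -0.00312267,  0.00011008,  0.00111475,
       -0.00129942]), 'joint_efforts': array([ 3.86543716e-04, -4.45876729e+01, -3.52238774e+01, -3.49874608e-04,
        4.13756366e-03,  1.78310495e-05]), 'eef_pos': array([ 0.12872219, -0.55995955,  0.24950787]), 'eef_rot': array([-7.59657259e-04,  9.93634318e-01,  1.12651049e-01,  7.19984898e-05]), 'wrist_force': array([-0.68385624, -0.2749613 , -0.21938714]), 'torque': array([ 0.01255107,  0.00787966, -0.00322473]), 'grasp_force': 0.0, 'opening': 1.0025992661704128} 0.019
```

View pics/scene0.png

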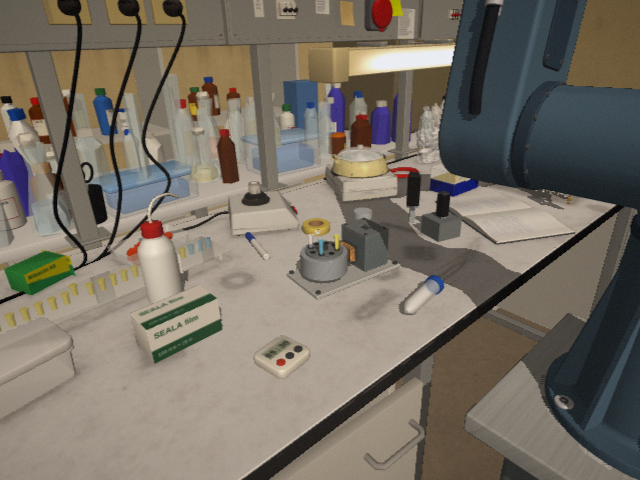

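View pics/top0.png

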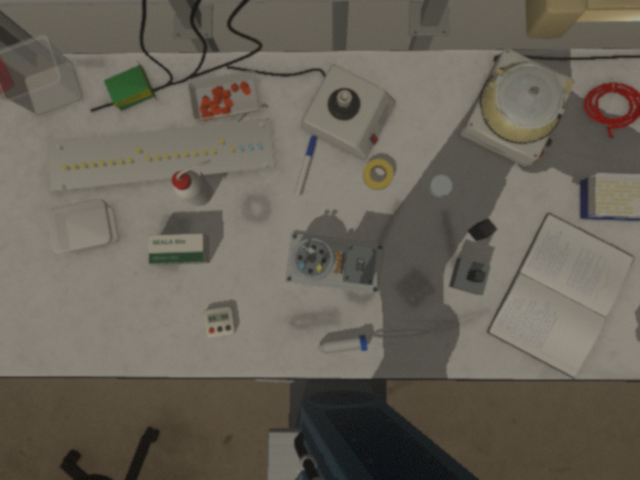

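Candidates for the tool: (a) black handle in the grey block, scene (443,203) / top (478,272). (b) A taller black handle, scene (413,185) / top (482,230). I prefer (a), which is the smaller and sits in the grey holder. I'll check it with a crop.

```bash
python3 - <<'E'
import cv2,numpy as np
s=cv2.imread("pics/scene0.png");t=cv2.imread("pics/top0.png")
f=lambda i,x,y,w,h,k:cv2.resize(i[y:y+h,x:x+w],(w*k,h*k),interpolation=cv2.INTER_CUBIC)
a=np.hstack([f(s,390,160,80,90,5)[:, :400],f(t,440,205,66,75*1,6)[:450,:396]]) if 0 else None
A=f(s,390,165,80,60,5);B=f(t,440,210,80,100,5)[:500];C=f(s,280,205,120,90,4)[:, :480];D=f(t,280,225,110,70,4)
can=np.zeros((600,800,3),np.uint8)
A=f(s,395,160,80,90,4);can[:360,:320]=np.clip(A*1.6,0,255)
B=f(t,440,210,60,90,4);can[:360,320:560]=np.clip(B*1.8,0,255)
C=f(t,335,235,58,58,4);can[:232,560:792]=np.clip(C*1.8,0,255)
D=f(s,280,200,125,58+42,2);can[362:562,:250]=D
E=f(t,280,225,105,58,4);can[365:597,260:680]=np.clip(E*1.8,0,255)
cv2.imwrite("pics/c1.png",can)
E
```

```text
(no output)
```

View pics/c1.png

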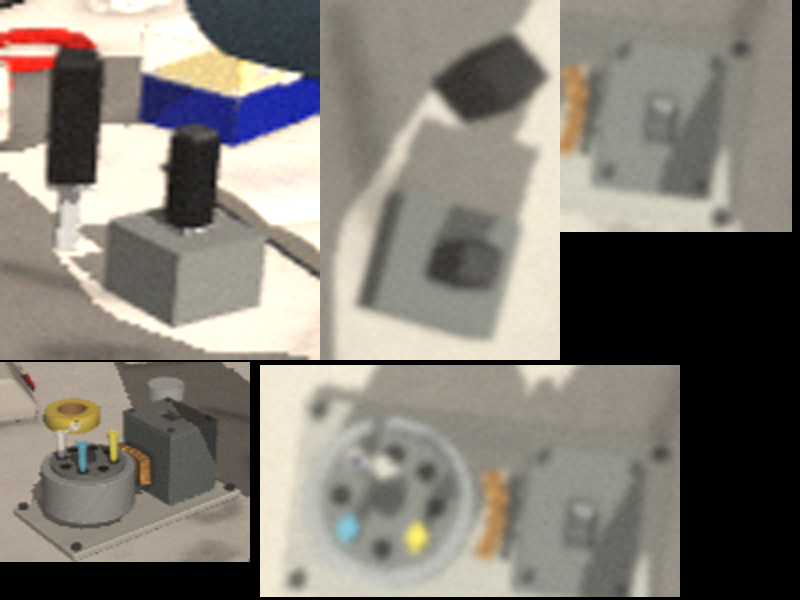

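(b) is a longer tool standing free. (a), in the grey block, is the smaller one and matches the description, so I choose (a). The slot shows near top (360.5,264.5). Next I'll take larger crops for corner pixels.

```bash
cat > h.py <<'E'
import numpy as np,cv2
from bench import ctrl
from scipy.spatial.transform import Rotation as R
def ray(n,p):
    c=ctrl.calibration(n);K=np.array(c["camera_matrix"]);T=np.array(c["world_from_camera"])
    d=np.linalg.inv(K)@[p[0],p[1],1]; return T[:3,3],T[:3,:3]@(d*[1,-1,-1])
def onz(n,p,z):
    o,d=ray(n,p);return o+d*(z-o[2])/d[2]
def tri(p,q): # top,scene
    a,u=ray("top",p);b,v=ray("scene",q);s=np.linalg.lstsq(np.c_[u,-v],b-a,rcond=None)[0]
    P,Q=a+u*s[0],b+v*s[1];return (P+Q)/2,np.linalg.norm(P-Q)
def proj(n,P):
    c=ctrl.calibration(n);T=np.linalg.inv(c["world_from_camera"]);k=(T[:3,:3]@P+T[:3,3])*[1,-1,-1];k=np.array(c["camera_matrix"])@k;return k[:2]/k[2]
def crop(im,x,y,w,h,k,g=1.6,tick=5):
    o=cv2.resize(im[y:y+h,x:x+w],(w*k,h*k),interpolation=cv2.INTER_CUBIC);o=np.clip(o*g,0,255).astype(np.uint8)
    for i in range(x,x+w):
        if i%tick==0:cv2.line(o,(int((i-x+.5)*k),0),(int((i-x+.5)*k),6 if i%10 else 14),(0,0,255),1)
    for i in range(y,y+h):
        if i%tick==0:cv2.line(o,(0,int((i-y+.5)*k)),(6 if i%10 else 14,int((i-y+.5)*k)),(0,0,255),1)
    cv2.rectangle(o,(0,0),(w*k-1,h*k-1),(0,255,0),1);return o
E
python3 - <<'E'
from h import *
s=cv2.imread("pics/scene0.png");t=cv2.imread("pics/top0.png")
can=np.zeros((600,800,3),np.uint8)
for im,x,y,w,h,k,X,Y,g in[(t,445,235,50,60,8,0,0,2),(t,340,240,44,55,9,402,0,2),(s,415,180,50,65,4,0,482,1.5),(s,335,205,66,50,6,402,300,1.8)]:
    c=crop(im,x,y,w,h,k,g);H=min(c.shape[0],600-Y);W=min(c.shape[1],800-X);can[Y:Y+H,X:X+W]=c[:H,:W]
cv2.imwrite("pics/c2.png",can)
g=cv2.cvtColor(t,cv2.COLOR_BGR2GRAY)
for p in[(295,236),(380,247),(375,289),(289,279)]: # screws: darkest centroid
    x,y=p;w=255.-g[y-4:y+5,x-4:x+5].astype(float);w=np.clip(w-np.percentile(w,70),0,None);yy,xx=np.mgrid[-4:5,-4:5];c=(x+(w*xx).sum()/w.sum(),y+(w*yy).sum()/w.sum());print(np.round(c,2),onz("top",c,.008))
E
```

```text
[294.68 235.1 ] [0.5746458  0.10168508 0.008     ]
[379.74 246.6 ] [ 0.54900519 -0.08516157  0.008     ]
[375.52 288.66] [ 0.45714107 -0.07519876  0.008     ]
[288.83 278.11] [0.4800111  0.11411363 0.008     ]
```

View pics/c2.png

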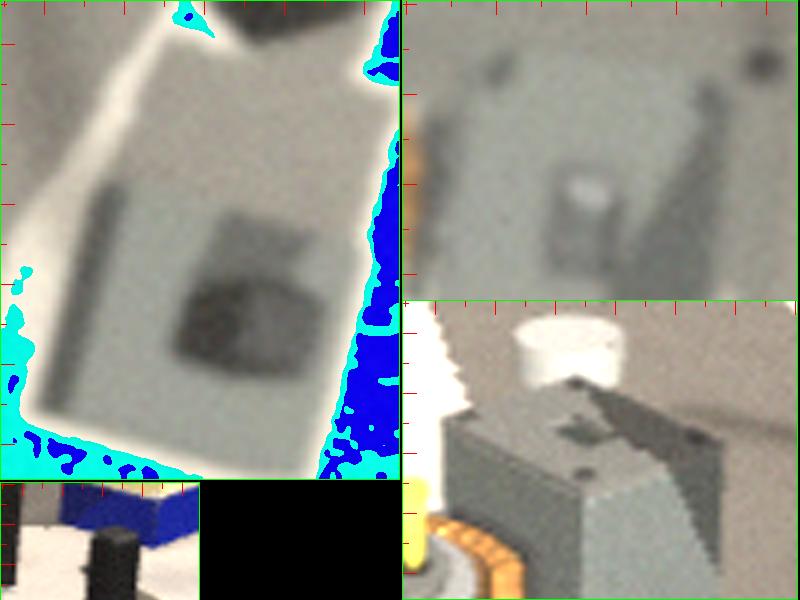

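```bash
python3 - <<'E'
from h import *
r=lambda a:np.round(a,4)
C=[onz("top",p,.045) for p in[(459.7,257.3),(489.5,265),(483.2,294),(453,286)]]
print("holder top",r(C),r(np.mean(C,0)),[round(np.linalg.norm(C[i]-C[i-1])*1e3,1) for i in range(4)])
S=[onz("scene",p,.045) for p in[(421.5,215),(440.3,223.3),(460,217.5)]];print("scene",r(S),r((S[0]+S[2])/2),np.linalg.norm(S[0]-S[1]),np.linalg.norm(S[1]-S[2]))
print("handle top",onz("top",(478.9,275.1),.105), onz("scene",(395+193/4-.5,160+132/4-.5),.105))
print("big tool tip",onz("scene",(395+68/4,160+245/4),0.0),"top",tri((440+490/8+.5-.5-440+440-0,0) if 0 else (482,228.5),(413,174)))
print("slot top",onz("top",(359.5,263.8),.085))
print("slot scene",onz("scene",(335+(582-402)/6-.5,205+(430-300)/6-.5),.085))
# housing cover corners scene: left(448,418) near(583,490) right(722,440) back(578,382)
H=[onz("scene",(335+(a-402)/6-.5,205+(b-300)/6-.5),.085) for a,b in[(448,418),(583,488),(720,440),(578,380)]];print(r(H),r(np.mean(H,0)))
th=-.127
c=np.array([.5152,.0139]);u=np.array([np.cos(th),np.sin(th)]);v=np.array([-u[1],u[0]]);d=onz("top",(359.5,263.8),.085)[:2]-c;print("slot in plate frame",d@u,d@v)
E
```

```text
holder top [[ 0.5235 -0.2499  0.045 ]
 [ 0.5072 -0.3119  0.045 ]
 [ 0.4464 -0.2973  0.045 ]
 [ 0.4631 -0.2346  0.045 ]] [ 0.4851 -0.2734  0.045 ] [np.float64(62.3), np.float64(64.1), np.float64(62.5), np.float64(64.8)]
scene [[ 0.5185 -0.2473  0.045 ]
 [ 0.4588 -0.2359  0.045 ]
 [ 0.4467 -0.296   0.045 ]] [ 0.4826 -0.2716  0.045 ] 0.06074560227402016 0.061318246932252365
handle top [ 0.48493642 -0.27250762  0.105     ] [ 0.47937101 -0.26629063  0.105     ]
big tool tip [ 0.57530921 -0.28952211  0.        ] top (array([ 0.57414697, -0.27606114,  0.12654466]), np.float64(0.004279653174783959))
slot top [ 0.50828848 -0.03658578  0.085     ]
slot scene [ 0.50443389 -0.03702382  0.085     ]
[[ 0.5434 -0.0129  0.085 ]
 [ 0.4724 -0.0034  0.085 ]
 [ 0.4666 -0.0627  0.085 ]
 [ 0.5356 -0.0681  0.085 ]] [ 0.5045 -0.0368  0.085 ]
slot in plate frame -0.00046138502603040757 -0.050954586967300985
```

The top view shows the holder's top face at corners (460,257), (489.5,265), (483,294) and (453,286), and the slot at (359.5,263.8). That puts the holder at about (0.484,-0.2725) with yaw -0.25. The slot is at about (0.507,-0.037) with yaw -0.127. A tooth glints near the slot's far end at row 260.6.

send_rows:
  dr:
    - [0,0,0.6]
    - [0,0,1.2]
    - [0,0,1.8]
    - [0,0,2.4]
    - [0,0,3.0]
    - [0,0,3.6]
    - [0,0,4.2]
    - [0,0,4.55]
  xyz:
    - [5.1,-2.5,0]
    - [10.2,-5,0]
    - [15.4,-7.5,0]
    - [20.5,-10,0]
    - [25.6,-12.5,0]
    - [30.8,-15,0]
    - [36,-17.6,1]
    - [41,-20.1,3]
  jaw: [100,100,100,100,100,100,100,100]

```text
time_s: 1.1
eef_pos: [0.4851, -0.2716, 0.2207]
eef_rot: [0.001, 0.992, -0.126, 0.001]
wrist_force: [0.6, -1.1, 0.6]
opening: 0.999
grasp_force: 0.0
```

```bash
cat >> h.py <<'E'
def st():
    o=ctrl.get_obs();M=R.from_quat(np.roll(o["eef_rot"],-1)).as_matrix()
    print("t",round(o["time_s"],2),"p",np.round(o["eef_pos"]*1e3,1),"xang",round(np.arctan2(M[1,0],M[0,0]),4),"z",np.round(M[:,2],3),"F",np.round(o["wrist_force"],1),"op",round(o["opening"],3),"g",round(float(o["grasp_force"]),1));return o["eef_pos"],M
def to(target):
    p,M=st();print("tool cm",np.round((M.T@(np.array(target)-p))*100,2))
E
python3 - <<'E'
from h import *
to([.484,-.2725,.15])
E
```

```text
t 1.1 p [ 485.1 -271.6  220.7] xang -0.252 z [ 0.002 -0.001 -1.   ] F [ 0.6 -1.1  0.6] op 0.999 g 0.0
tool cm [-0.1   0.1   7.07]
```

send_rows:
  dr:
    - [0,0,0]
    - [0,0,0]
    - [0,0,0]
    - [0,0,0]
    - [0,0,0]
    - [0,0,0]
    - [0,0,0]
    - [0,0,0]
  xyz:
    - [0,0,4]
    - [0,0,8]
    - [0,0,11.5]
    - [0,0,13.5]
    - [0,0,14.6]
    - [0,0,14.6]
    - [0,0,14.6]
    - [0,0,14.6]
  jaw: [100,100,100,80,60,20,0,0]

```text
time_s: 2.1
eef_pos: [0.4838, -0.2732, 0.0753]
eef_rot: [0.0, 0.992, -0.125, 0.001]
wrist_force: [0.2, -0.2, -1.0]
opening: 0.25
grasp_force: 58.6
```

send_rows:
  dr:
    - [0,0,0]
    - [0,0,0]
    - [0,0,0]
    - [0,0,0]
    - [0,0,0]
    - [0,0,0]
    - [0,0,0]
    - [0,0,0]
  xyz:
    - [0,0,0]
    - [0,0,0]
    - [0,0,0]
    - [0,0,0]
    - [0,0,0]
    - [0,0,0]
    - [0,0,0]
    - [0,0,0]
  jaw: [0,0,0,0,0,0,0,0]

```text
time_s: 3.1
eef_pos: [0.4837, -0.2731, 0.075]
eef_rot: [0.0, 0.992, -0.125, 0.0]
wrist_force: [-0.5, 0.8, 5.7]
opening: 0.251
grasp_force: 59.1
```

```bash
python3 - <<'E'
from h import *
st()
E
```

```text
t 3.1 p [ 483.7 -273.1   75. ] xang -0.2506 z [ 0.001 -0.001 -1.   ] F [-0.5  0.8  5.7] op 0.251 g 59.1
```

send_rows:
  dr:
    - [0,0,0]
    - [0,0,0]
    - [0,0,0]
    - [0,0,-0.2]
    - [0,0,-0.5]
    - [0,0,-0.8]
    - [0,0,-1.18]
    - [0,0,-1.18]
  xyz:
    - [0,0,-3]
    - [0,0,-7]
    - [0,0,-10.5]
    - [-0.6,-4,-10.5]
    - [-1.5,-10,-10.5]
    - [-2.5,-16,-10.5]
    - [-3.2,-21.5,-10.5]
    - [-3.6,-23.5,-10.5]
  jaw: [0,0,0,0,0,0,0,0]

```text
time_s: 4.1
eef_pos: [0.5063, -0.0331, 0.1789]
eef_rot: [-0.0, 0.998, -0.062, -0.0]
wrist_force: [0.2, -0.8, -0.4]
opening: 0.248
grasp_force: 59.1
```

```bash
python3 - <<'E'
from h import *
st()
s=ctrl.camera("scene")[:,:,::-1];t=ctrl.camera("top")[:,:,::-1]
cv2.imwrite("pics/s2.png",s);cv2.imwrite("pics/t2.png",t)
can=np.zeros((600,800,3),np.uint8)
can[:420,:800]=crop(s,320,180,100,70,8)[:420,:800]
c=crop(t,285,225,105,45,4,1.6);can[420:600,:420]=c
cv2.imwrite("pics/c3.png",can)
E
```

```text
t 4.1 p [506.3 -33.1 178.9] xang -0.1237 z [-0.001  0.001 -1.   ] F [ 0.2 -0.8 -0.4] op 0.248 g 59.1
```

View pics/c3.png

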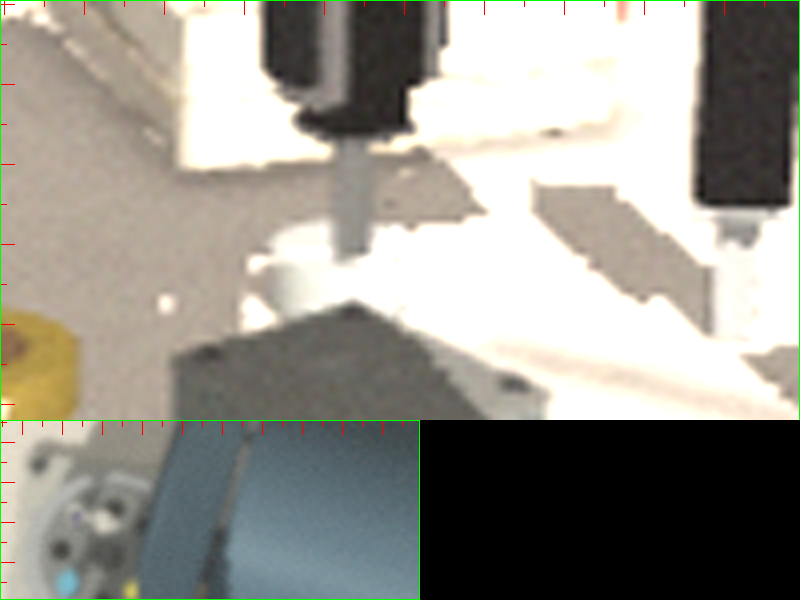

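The scene view shows the blade hanging free, its tip at about scene px (363.5,212) above the housing. The housing's back corner is at (363.5,218). Top view is blocked by the arm. Both tip and slot appear in the scene view with known heights, so I can compare them directly.

```bash
python3 - <<'E'
from h import *
p,M=st();th=-.127;u=np.array([np.cos(th),np.sin(th),0]);v=np.array([-u[1],u[0],0])
tip=p+[0,0,-.062];print("tip pred px",proj("scene",tip),"tip seen world",onz("scene",(363.6,211.6),tip[2]))
for c in([.507,-.0367,.085],[.5045,-.037,.085]):
    c=np.array(c);print([np.round(proj("scene",c+a*.013*u+b*.008*v),1) for a,b in[(1,1),(-1,1),(-1,-1),(1,-1)]],np.round([proj("scene",c+a*.038*u+b*.03*v) for a,b in[(1,1),(-1,1),(-1,-1),(1,-1)]],1).tolist())
s=cv2.imread("pics/scene0.png");can=crop(s,338,212,50,36,16,1.8);cv2.imwrite("pics/c4.png",can)
E
```

```text
t 4.2 p [506.3 -33.8 178.9] xang -0.1237 z [-0.001  0.001 -1.   ] F [-0.5  0.1 -0.6] op 0.251 g 59.1
tip pred px [362.88358435 211.43934685] tip seen world [ 0.50472158 -0.03410578  0.11685687]
[array([356.2, 224.8]), array([364.5, 228.9]), array([370.7, 226.9]), array([362.4, 222.9])] [[340.0, 223.6], [363.9, 235.9], [387.6, 228.1], [363.0, 216.8]]
[array([357.2, 225.1]), array([365.5, 229.2]), array([371.8, 227.2]), array([363.4, 223.2])] [[341.0, 223.9], [365.0, 236.3], [388.7, 228.5], [364.0, 217.0]]
```

View pics/c4.png

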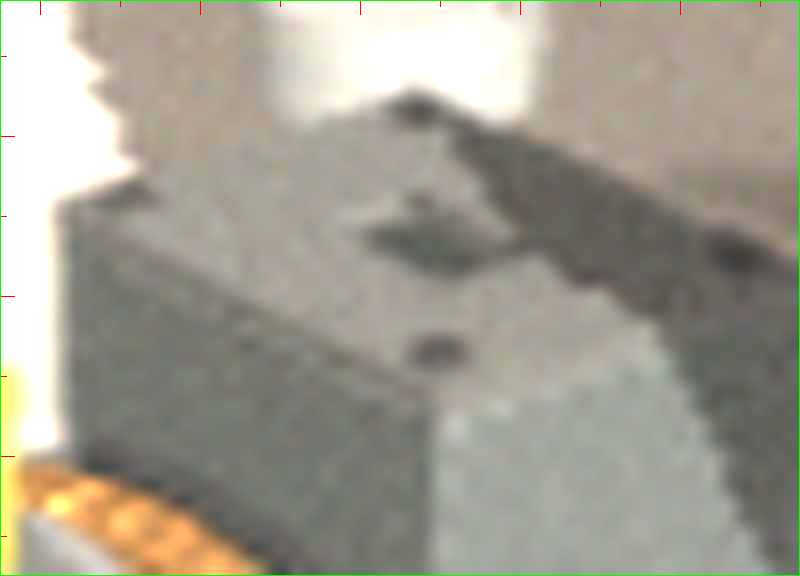

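send_rows:
  dr:
    - [0,0,0]
    - [0,0,0]
    - [0,0,0]
    - [0,0,0]
    - [0,0,0]
    - [0,0,0]
    - [0,0,0]
    - [0,0,0]
  xyz:
    - [-0.1,0.05,0]
    - [-0.1,0.05,0.5]
    - [-0.1,0.05,1.5]
    - [-0.1,0.05,2.4]
    - [-0.1,0.05,2.4]
    - [-0.1,0.05,2.4]
    - [-0.1,0.05,2.4]
    - [-0.1,0.05,2.4]
  jaw: [0,0,0,0,0,0,0,0]

```text
time_s: 5.2
eef_pos: [0.5059, -0.0365, 0.1556]
eef_rot: [0.0, 0.998, -0.063, 0.0]
wrist_force: [-0.2, 0.6, -1.1]
opening: 0.254
grasp_force: 59.1
```

```bash
python3 - <<'E'
from h import *
u=np.array([np.cos(.127),-np.sin(.127),0])
to(np.array([.5065,-.0367,.135])-.001*u)
E
```

```text
t 5.2 p [505.9 -36.5 155.6] xang -0.127 z [ 0.001 -0.    -1.   ] F [-0.2  0.6 -1.1] op 0.254 g 59.1
tool cm [-0.04  0.01  2.06]
```

send_rows:
  dr:
    - [0,0,0]
    - [0,0,0]
    - [0,0,0]
    - [0,0,0]
    - [0,0,0]
    - [0,0,0]
    - [0,0,0]
    - [0,0,0]
  xyz:
    - [0,0,0.3]
    - [0,0,0.6]
    - [0,0,0.8]
    - [0,0,0.9]
    - [0,0,0.95]
    - [0,0,1.0]
    - [0,0,1.0]
    - [0,0,1.0]
  jaw: [0,0,0,0,0,0,0,0]

```text
time_s: 6.2
eef_pos: [0.5058, -0.0365, 0.1454]
eef_rot: [0.0, 0.998, -0.064, 0.0]
wrist_force: [0.3, 0.4, -0.6]
opening: 0.249
grasp_force: 59.1
```

```bash
python3 - <<'E'
from h import *
st();im=ctrl.camera("scene")[:,:,::-1]
cv2.imwrite("pics/s3.png",im);cv2.imwrite("pics/c5.png",crop(im,338,200,50,42,14,1.8))
E
```

```text
t 6.2 p [505.8 -36.5 145.4] xang -0.1271 z [ 0. -0. -1.] F [ 0.3  0.4 -0.6] op 0.249 g 59.1
```

View pics/c5.png

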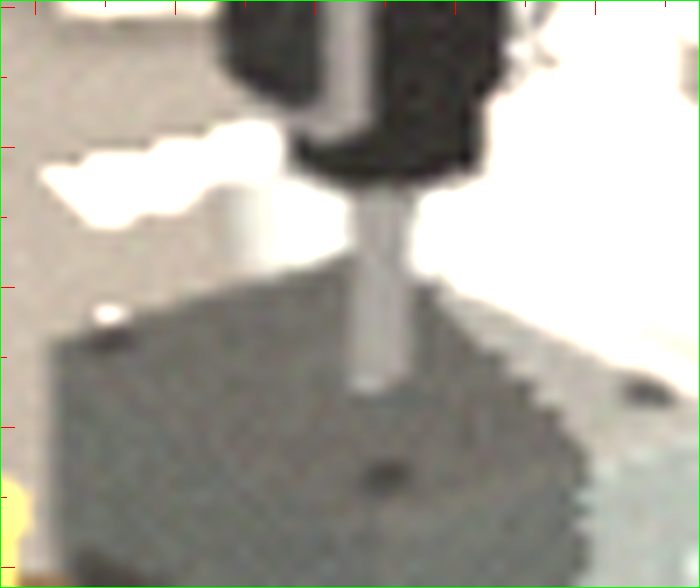

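The blade tip is at scene (364.6,227), on the slot's centre, which is about (364.4,226), to within roughly 1 mm. There is no contact force. I'll continue down.

send_rows:
  dr:
    - [0,0,0]
    - [0,0,0]
    - [0,0,0]
    - [0,0,0]
    - [0,0,0]
    - [0,0,0]
    - [0,0,0]
    - [0,0,0]
  xyz:
    - [0,0.03,0.1]
    - [0,0.04,0.3]
    - [0,0.04,0.5]
    - [0,0.04,0.7]
    - [0,0.04,0.9]
    - [0,0.04,1.05]
    - [0,0.04,1.05]
    - [0,0.04,1.05]
  jaw: [0,0,0,0,0,0,0,0]

```text
time_s: 7.25
eef_pos: [0.5057, -0.0369, 0.1348]
eef_rot: [0.0, 0.998, -0.064, 0.0]
wrist_force: [-0.4, -0.2, -1.4]
opening: 0.251
grasp_force: 59.1
```

send_rows:
  dr:
    - [0,0,0]
    - [0,0,0]
    - [0,0,0]
    - [0,0,0]
    - [0,0,0]
    - [0,0,0]
    - [0,0,0]
    - [0,0,0]
  xyz:
    - [0,0,0.1]
    - [0,0,0.2]
    - [0,0,0.3]
    - [0,0,0.4]
    - [0.1,0,0.4]
    - [0.2,0,0.4]
    - [0.3,0,0.4]
    - [0.4,0,0.4]
  jaw: [0,0,0,0,0,0,0,0]

```text
time_s: 8.25
eef_pos: [0.5097, -0.0374, 0.1308]
eef_rot: [-0.0, 0.998, -0.063, -0.0]
wrist_force: [-0.2, 0.7, -2.0]
opening: 0.252
grasp_force: 59.1
```

send_rows:
  dr:
    - [0,0,0]
    - [0,0,0]
    - [0,0,0]
    - [0,0,0]
    - [0,0,0]
    - [0,0,0]
    - [0,0,0]
    - [0,0,0]
  xyz:
    - [0.1,0,0]
    - [0.2,0,0]
    - [0.3,0,0]
    - [0.4,0,0]
    - [0.5,0,0]
    - [0.5,0,0]
    - [0.5,0,0]
    - [0.5,0,0]
  jaw: [0,0,0,0,0,0,0,0]

```text
time_s: 9.25
eef_pos: [0.5146, -0.038, 0.1308]
eef_rot: [-0.0, 0.998, -0.064, 0.0]
wrist_force: [-3.8, 0.5, -1.5]
opening: 0.247
grasp_force: 58.9
```

send_rows:
  dr:
    - [0,0,0]
    - [0,0,0]
    - [0,0,0]
    - [0,0,0]
    - [0,0,0]
    - [0,0,0]
    - [0,0,0]
    - [0,0,0]
  xyz:
    - [0.03,0,0]
    - [0.06,0,0]
    - [0.09,0,0]
    - [0.1,0,0]
    - [0.1,0,0]
    - [0.1,0,0]
    - [0.1,0,0]
    - [0.1,0,0]
  jaw: [0,0,0,0,0,0,0,0]

```text
time_s: 10.25
eef_pos: [0.5156, -0.0382, 0.1308]
eef_rot: [0.0, 0.998, -0.064, 0.0]
wrist_force: [-4.7, 0.8, -1.1]
opening: 0.253
grasp_force: 58.9
```

```bash
python3 - <<'E'
from h import *
st();im=ctrl.camera("top")[:,:,::-1];s=ctrl.camera("scene")[:,:,::-1]
cv2.imwrite("pics/t4.png",im);cv2.imwrite("pics/s4.png",s)
can=np.zeros((600,800,3),np.uint8)
can[:384,:800]=crop(s,325,205,100,48,8,1.6)
t0=cv2.imread("pics/top0.png");s0=cv2.imread("pics/scene0.png")
can[384:600,:400]=crop(s0,330,230,50,27,8,1.6);can[384:600,400:]=crop(s,330,230,50,27,8,1.6)
cv2.imwrite("pics/c6.png",can)
E
```

```text
t 10.25 p [515.6 -38.2 130.8] xang -0.1271 z [ 0. -0. -1.] F [-4.7  0.8 -1.1] op 0.253 g 58.9
```

View pics/c6.png

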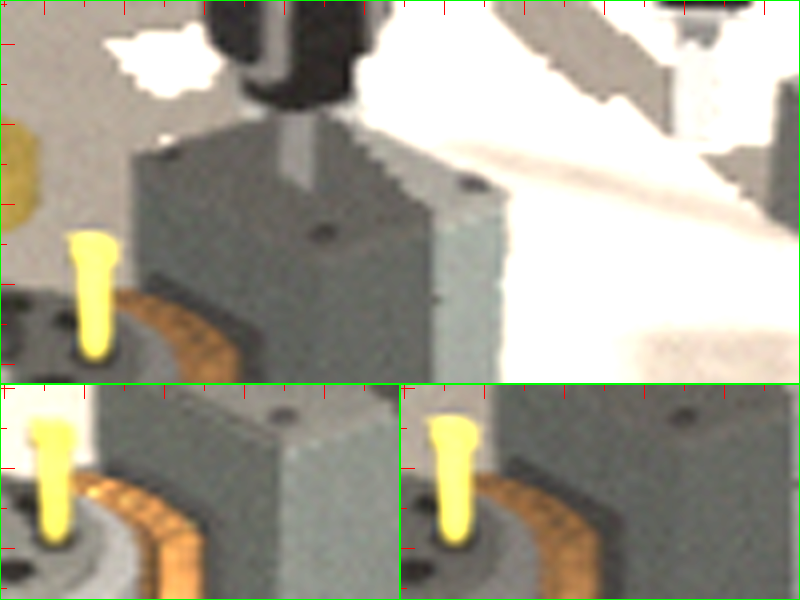

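The blade is in the slot, entering at scene (362,227), and the wheel turns at about 4.5 N. The orange lining still shows a gap. Next stroke: up, back, and down behind the next tooth.

send_rows:
  dr:
    - [0,0,0]
    - [0,0,0]
    - [0,0,0]
    - [0,0,0]
    - [0,0,0]
    - [0,0,0]
    - [0,0,0]
    - [0,0,0]
  xyz:
    - [-0.15,0,-0.1]
    - [-0.2,0,-0.6]
    - [-0.2,0,-1.0]
    - [-0.8,0,-1.0]
    - [-1.4,0,-1.0]
    - [-1.8,0,-1.0]
    - [-1.8,0,-0.8]
    - [-1.8,0,-0.5]
  jaw: [0,0,0,0,0,0,0,0]

```text
time_s: 11.35
eef_pos: [0.4979, -0.036, 0.1357]
eef_rot: [0.0, 0.998, -0.064, 0.0]
wrist_force: [-0.5, 0.2, -0.7]
opening: 0.25
grasp_force: 58.9
```

send_rows:
  dr:
    - [0,0,0]
    - [0,0,0]
    - [0,0,0]
    - [0,0,0]
    - [0,0,0]
    - [0,0,0]
    - [0,0,0]
    - [0,0,0]
  xyz:
    - [0,0,0.1]
    - [0,0,0.2]
    - [0,0,0.25]
    - [0,0,0.25]
    - [0,0,0.25]
    - [0,0,0.25]
    - [0,0,0.25]
    - [0,0,0.25]
  jaw: [0,0,0,0,0,0,0,0]

```text
time_s: 12.35
eef_pos: [0.4977, -0.0359, 0.1333]
eef_rot: [0.0, 0.998, -0.064, 0.0]
wrist_force: [0.6, -0.2, -1.9]
opening: 0.252
grasp_force: 58.9
```

Clear. Down to 16 mm depth and push.

send_rows:
  dr:
    - [0,0,0]
    - [0,0,0]
    - [0,0,0]
    - [0,0,0]
    - [0,0,0]
    - [0,0,0]
    - [0,0,0]
    - [0,0,0]
  xyz:
    - [0,0,0.15]
    - [0,0,0.25]
    - [0.15,0,0.25]
    - [0.35,0,0.25]
    - [0.55,0,0.25]
    - [0.75,0,0.25]
    - [0.95,0,0.25]
    - [1.1,0,0.25]
  jaw: [0,0,0,0,0,0,0,0]

```text
time_s: 13.35
eef_pos: [0.5084, -0.0372, 0.1306]
eef_rot: [-0.0, 0.998, -0.063, -0.0]
wrist_force: [-5.5, 0.3, -0.7]
opening: 0.252
grasp_force: 59.2
```

send_rows:
  dr:
    - [0,0,0]
    - [0,0,0]
    - [0,0,0]
    - [0,0,0]
    - [0,0,0]
    - [0,0,0]
    - [0,0,0]
    - [0,0,0]
  xyz:
    - [0.15,0,0]
    - [0.3,0,0]
    - [0.45,0,0]
    - [0.6,0,0]
    - [0.7,0,0]
    - [0.7,0,0]
    - [0.7,0,0]
    - [0.7,0,0]
  jaw: [0,0,0,0,0,0,0,0]

```text
time_s: 14.35
eef_pos: [0.5158, -0.0382, 0.131]
eef_rot: [0.0, 0.998, -0.064, 0.0]
wrist_force: [-3.3, 0.5, -0.6]
opening: 0.249
grasp_force: 59.0
```

```bash
python3 - <<'E'
from h import *
st();s=ctrl.camera("scene")[:,:,::-1];t=ctrl.camera("top")[:,:,::-1];cv2.imwrite("pics/s5.png",s);cv2.imwrite("pics/t5.png",t)
# track right silhouette of lining along unit-y direction: orange mask centroid in scene & top
for n in("s","t"):
  for k in((("scene0" if n=="s" else "top0"),n+"4",n+"5")):
    im=cv2.cvtColor(cv2.imread(f"pics/{k}.png"),cv2.COLOR_BGR2HSV)
    roi=im[225:275,330:375] if n=="s" else im[240:285,330:350]
    m=cv2.inRange(roi,(5,90,40),(20,255,255));ys,xs=np.nonzero(m);print(k,m.sum()//255,xs.mean() if len(xs) else 0,ys.mean() if len(xs) else 0)
E
```

```text
t 14.35 p [515.8 -38.2 131. ] xang -0.1272 z [ 0.001 -0.    -1.   ] F [-3.3  0.5 -0.6] op 0.249 g 59.0
scene0 160 19.5 25.63125
s4 144 19.04861111111111 25.569444444444443
s5 125 18.712 26.168
top0 96 8.104166666666666 21.677083333333332
t4 3 6.666666666666667 30.333333333333332
t5 0 0 0
```

send_rows:
  dr:
    - [0,0,0]
    - [0,0,0]
    - [0,0,0]
    - [0,0,0]
    - [0,0,0]
    - [0,0,0]
    - [0,0,0]
    - [0,0,0]
  xyz:
    - [-0.15,0,-0.1]
    - [-0.2,0,-0.6]
    - [-0.2,0,-1.0]
    - [-0.8,0,-1.0]
    - [-1.4,0,-1.0]
    - [-1.8,0,-1.0]
    - [-1.8,0,-0.7]
    - [-1.8,0,-0.3]
  jaw: [0,0,0,0,0,0,0,0]

```text
time_s: 15.45
eef_pos: [0.4978, -0.0359, 0.1336]
eef_rot: [0.0, 0.998, -0.064, 0.0]
wrist_force: [-0.7, 0.0, -1.0]
opening: 0.249
grasp_force: 59.0
```

send_rows:
  dr:
    - [0,0,0]
    - [0,0,0]
    - [0,0,0]
    - [0,0,0]
    - [0,0,0]
    - [0,0,0]
    - [0,0,0]
    - [0,0,0]
  xyz:
    - [0,0,0.2]
    - [0,0,0.3]
    - [0.2,0,0.3]
    - [0.4,0,0.3]
    - [0.6,0,0.3]
    - [0.8,0,0.3]
    - [0.95,0,0.3]
    - [0.95,0,0.3]
  jaw: [0,0,0,0,0,0,0,0]

```text
time_s: 16.45
eef_pos: [0.5071, -0.0371, 0.1307]
eef_rot: [-0.0, 0.998, -0.064, -0.0]
wrist_force: [-4.2, 0.8, -0.0]
opening: 0.249
grasp_force: 59.1
```

send_rows:
  dr:
    - [0,0,0]
    - [0,0,0]
    - [0,0,0]
    - [0,0,0]
    - [0,0,0]
    - [0,0,0]
    - [0,0,0]
    - [0,0,0]
  xyz:
    - [0.02,0,0]
    - [0.04,0,0]
    - [0.06,0,0]
    - [0.08,0,0]
    - [0.1,0,0]
    - [0.1,0,0]
    - [0.1,0,0]
    - [0.1,0,0]
  jaw: [0,0,0,0,0,0,0,0]

```text
time_s: 17.45
eef_pos: [0.5081, -0.0372, 0.1308]
eef_rot: [-0.0, 0.998, -0.063, -0.0]
wrist_force: [-4.2, 0.6, -1.0]
opening: 0.249
grasp_force: 59.1
```

send_rows:
  dr:
    - [0,0,0]
    - [0,0,0]
    - [0,0,0]
    - [0,0,0]
    - [0,0,0]
    - [0,0,0]
    - [0,0,0]
    - [0,0,0]
  xyz:
    - [0.02,0,0]
    - [0.04,0,0]
    - [0.06,0,0]
    - [0.08,0,0]
    - [0.1,0,0]
    - [0.1,0,0]
    - [0.1,0,0]
    - [0.1,0,0]
  jaw: [0,0,0,0,0,0,0,0]

```text
time_s: 18.45
eef_pos: [0.5091, -0.0374, 0.1308]
eef_rot: [-0.0, 0.998, -0.064, -0.0]
wrist_force: [-3.5, 1.5, -0.6]
opening: 0.249
grasp_force: 59.1
```

```bash
python3 - <<'E'
from h import *
st();s=ctrl.camera("scene")[:,:,::-1];cv2.imwrite("pics/s6.png",s)
can=np.zeros((600,800,3),np.uint8)
for i,k in enumerate(("scene0","s6")):
    can[:480,i*400:i*400+400]=crop(cv2.imread(f"pics/{k}.png"),333,228,40,48,10,1.8)
cv2.imwrite("pics/c7.png",can[:480])
E
```

```text
t 18.45 p [509.1 -37.4 130.8] xang -0.1271 z [-0.  0. -1.] F [-3.5  1.5 -0.6] op 0.249 g 59.1
```

View pics/c7.png

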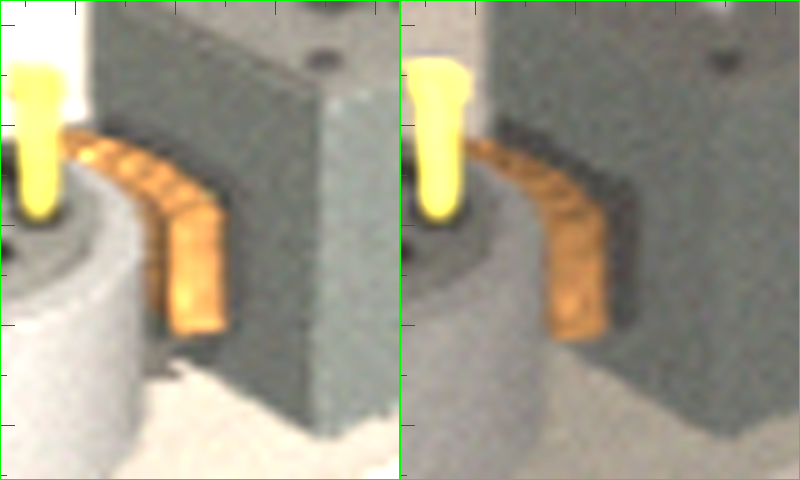

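The lining's end face moved left about 1.9 px, from (349.5,255) to (347.6,256), and nearly closes on the drum's silhouette. I'll continue in fine steps.

send_rows:
  dr:
    - [0,0,0]
    - [0,0,0]
    - [0,0,0]
    - [0,0,0]
    - [0,0,0]
    - [0,0,0]
    - [0,0,0]
    - [0,0,0]
  xyz:
    - [0.02,0,0]
    - [0.04,0,0]
    - [0.06,0,0]
    - [0.08,0,0]
    - [0.1,0,0]
    - [0.1,0,0]
    - [0.1,0,0]
    - [0.1,0,0]
  jaw: [0,0,0,0,0,0,0,0]

```text
time_s: 19.5
eef_pos: [0.5101, -0.0375, 0.1308]
eef_rot: [0.0, 0.998, -0.063, -0.0]
wrist_force: [-4.5, 0.1, -3.0]
opening: 0.251
grasp_force: 59.1
```

send_rows:
  dr:
    - [0,0,0]
    - [0,0,0]
    - [0,0,0]
    - [0,0,0]
    - [0,0,0]
    - [0,0,0]
    - [0,0,0]
    - [0,0,0]
  xyz:
    - [0,0,0]
    - [0,0,0]
    - [0,0,0]
    - [0,0,0]
    - [0,0,0]
    - [0,0,0]
    - [0,0,0]
    - [0,0,0]
  jaw: [0,0,0,0,0,0,0,0]

```text
time_s: 20.5
eef_pos: [0.5101, -0.0375, 0.1308]
eef_rot: [-0.0, 0.998, -0.064, 0.0]
wrist_force: [-3.8, 1.5, -1.2]
opening: 0.249
grasp_force: 59.1
```

send_rows:
  dr:
    - [0,0,0]
    - [0,0,0]
    - [0,0,0]
    - [0,0,0]
    - [0,0,0]
    - [0,0,0]
    - [0,0,0]
    - [0,0,0]
  xyz:
    - [0.02,0,0]
    - [0.04,0,0]
    - [0.06,0,0]
    - [0.08,0,0]
    - [0.1,0,0]
    - [0.1,0,0]
    - [0.1,0,0]
    - [0.1,0,0]
  jaw: [0,0,0,0,0,0,0,0]

```text
time_s: 21.5
eef_pos: [0.5111, -0.0376, 0.1308]
eef_rot: [-0.0, 0.998, -0.064, 0.0]
wrist_force: [-3.3, 0.7, -2.1]
opening: 0.251
grasp_force: 59.0
```

send_rows:
  dr:
    - [0,0,0]
    - [0,0,0]
    - [0,0,0]
    - [0,0,0]
    - [0,0,0]
    - [0,0,0]
    - [0,0,0]
    - [0,0,0]
  xyz:
    - [0.02,0,0]
    - [0.04,0,0]
    - [0.06,0,0]
    - [0.08,0,0]
    - [0.1,0,0]
    - [0.1,0,0]
    - [0.1,0,0]
    - [0.1,0,0]
  jaw: [0,0,0,0,0,0,0,0]

```text
time_s: 22.5
eef_pos: [0.5121, -0.0377, 0.1308]
eef_rot: [0.0, 0.998, -0.064, 0.0]
wrist_force: [-4.5, -0.2, -1.6]
opening: 0.252
grasp_force: 59.0
```

send_rows:
  dr:
    - [0,0,0]
    - [0,0,0]
    - [0,0,0]
    - [0,0,0]
    - [0,0,0]
    - [0,0,0]
    - [0,0,0]
    - [0,0,0]
  xyz:
    - [0.02,0,0]
    - [0.04,0,0]
    - [0.06,0,0]
    - [0.08,0,0]
    - [0.1,0,0]
    - [0.1,0,0]
    - [0.1,0,0]
    - [0.1,0,0]
  jaw: [0,0,0,0,0,0,0,0]

```text
time_s: 23.5
eef_pos: [0.5131, -0.0379, 0.1308]
eef_rot: [-0.0, 0.998, -0.064, 0.0]
wrist_force: [-3.6, 0.2, -2.2]
opening: 0.251
grasp_force: 59.0
```

send_rows:
  dr:
    - [0,0,0]
    - [0,0,0]
    - [0,0,0]
    - [0,0,0]
    - [0,0,0]
    - [0,0,0]
    - [0,0,0]
    - [0,0,0]
  xyz:
    - [0.02,0,0]
    - [0.04,0,0]
    - [0.06,0,0]
    - [0.08,0,0]
    - [0.1,0,0]
    - [0.1,0,0]
    - [0.1,0,0]
    - [0.1,0,0]
  jaw: [0,0,0,0,0,0,0,0]

```text
time_s: 24.5
eef_pos: [0.5141, -0.038, 0.1308]
eef_rot: [-0.0, 0.998, -0.064, 0.0]
wrist_force: [-3.9, 0.2, -1.7]
opening: 0.249
grasp_force: 59.0
```

send_rows:
  dr:
    - [0,0,0]
    - [0,0,0]
    - [0,0,0]
    - [0,0,0]
    - [0,0,0]
    - [0,0,0]
    - [0,0,0]
    - [0,0,0]
  xyz:
    - [0.02,0,0]
    - [0.04,0,0]
    - [0.06,0,0]
    - [0.08,0,0]
    - [0.1,0,0]
    - [0.1,0,0]
    - [0.1,0,0]
    - [0.1,0,0]
  jaw: [0,0,0,0,0,0,0,0]

```text
time_s: 25.5
eef_pos: [0.5151, -0.0381, 0.1308]
eef_rot: [0.0, 0.998, -0.064, 0.0]
wrist_force: [-4.2, 1.1, -1.1]
opening: 0.246
grasp_force: 59.1
```

send_rows:
  dr:
    - [0,0,0]
    - [0,0,0]
    - [0,0,0]
    - [0,0,0]
    - [0,0,0]
    - [0,0,0]
    - [0,0,0]
    - [0,0,0]
  xyz:
    - [-0.15,0,-0.1]
    - [-0.2,0,-0.6]
    - [-0.2,0,-1.0]
    - [-0.8,0,-1.0]
    - [-1.4,0,-1.0]
    - [-1.75,0,-1.0]
    - [-1.75,0,-0.7]
    - [-1.75,0,-0.3]
  jaw: [0,0,0,0,0,0,0,0]

```text
time_s: 26.5
eef_pos: [0.4978, -0.0359, 0.1336]
eef_rot: [0.0, 0.998, -0.064, 0.0]
wrist_force: [-0.2, -0.8, -1.6]
opening: 0.254
grasp_force: 59.0
```

send_rows:
  dr:
    - [0,0,0]
    - [0,0,0]
    - [0,0,0]
    - [0,0,0]
    - [0,0,0]
    - [0,0,0]
    - [0,0,0]
    - [0,0,0]
  xyz:
    - [0,0,0.1]
    - [0,0,0.2]
    - [0,0,0.3]
    - [0.05,0,0.3]
    - [0.1,0,0.3]
    - [0.15,0,0.3]
    - [0.2,0,0.3]
    - [0.2,0,0.3]
  jaw: [0,0,0,0,0,0,0,0]

```text
time_s: 27.5
eef_pos: [0.4998, -0.0362, 0.1308]
eef_rot: [0.0, 0.998, -0.064, 0.0]
wrist_force: [-0.5, -0.8, -1.8]
opening: 0.252
grasp_force: 59.0
```

send_rows:
  dr:
    - [0,0,0]
    - [0,0,0]
    - [0,0,0]
    - [0,0,0]
    - [0,0,0]
    - [0,0,0]
    - [0,0,0]
    - [0,0,0]
  xyz:
    - [0.02,0,0]
    - [0.04,0,0]
    - [0.06,0,0]
    - [0.08,0,0]
    - [0.1,0,0]
    - [0.12,0,0]
    - [0.12,0,0]
    - [0.12,0,0]
  jaw: [0,0,0,0,0,0,0,0]

```text
time_s: 28.5
eef_pos: [0.5007, -0.0363, 0.1307]
eef_rot: [-0.0, 0.998, -0.063, -0.0]
wrist_force: [-1.5, -0.4, -0.1]
opening: 0.251
grasp_force: 59.0
```

send_rows:
  dr:
    - [0,0,0]
    - [0,0,0]
    - [0,0,0]
    - [0,0,0]
    - [0,0,0]
    - [0,0,0]
    - [0,0,0]
    - [0,0,0]
  xyz:
    - [0.02,0,0]
    - [0.04,0,0]
    - [0.06,0,0]
    - [0.08,0,0]
    - [0.1,0,0]
    - [0.12,0,0]
    - [0.12,0,0]
    - [0.12,0,0]
  jaw: [0,0,0,0,0,0,0,0]

```text
time_s: 29.5
eef_pos: [0.502, -0.0364, 0.1307]
eef_rot: [-0.0, 0.998, -0.064, -0.0]
wrist_force: [-3.1, 0.1, 0.0]
opening: 0.247
grasp_force: 59.0
```

send_rows:
  dr:
    - [0,0,0]
    - [0,0,0]
    - [0,0,0]
    - [0,0,0]
    - [0,0,0]
    - [0,0,0]
    - [0,0,0]
    - [0,0,0]
  xyz:
    - [0.02,0,0]
    - [0.04,0,0]
    - [0.06,0,0]
    - [0.08,0,0]
    - [0.1,0,0]
    - [0.1,0,0]
    - [0.1,0,0]
    - [0.1,0,0]
  jaw: [0,0,0,0,0,0,0,0]

```text
time_s: 30.5
eef_pos: [0.5031, -0.0366, 0.1308]
eef_rot: [-0.0, 0.998, -0.064, -0.0]
wrist_force: [-4.1, 0.3, -0.1]
opening: 0.248
grasp_force: 59.0
```

send_rows:
  dr:
    - [0,0,0]
    - [0,0,0]
    - [0,0,0]
    - [0,0,0]
    - [0,0,0]
    - [0,0,0]
    - [0,0,0]
    - [0,0,0]
  xyz:
    - [0.02,0,0]
    - [0.04,0,0]
    - [0.06,0,0]
    - [0.08,0,0]
    - [0.1,0,0]
    - [0.1,0,0]
    - [0.1,0,0]
    - [0.1,0,0]
  jaw: [0,0,0,0,0,0,0,0]

```text
time_s: 31.5
eef_pos: [0.5041, -0.0367, 0.1308]
eef_rot: [0.0, 0.998, -0.064, 0.0]
wrist_force: [-3.1, 0.6, -0.4]
opening: 0.25
grasp_force: 59.0
```

send_rows:
  dr:
    - [0,0,0]
    - [0,0,0]
    - [0,0,0]
    - [0,0,0]
    - [0,0,0]
    - [0,0,0]
    - [0,0,0]
    - [0,0,0]
  xyz:
    - [0.02,0,0]
    - [0.04,0,0]
    - [0.06,0,0]
    - [0.08,0,0]
    - [0.1,0,0]
    - [0.11,0,0]
    - [0.11,0,0]
    - [0.11,0,0]
  jaw: [0,0,0,0,0,0,0,0]

```text
time_s: 32.5
eef_pos: [0.5052, -0.0368, 0.1308]
eef_rot: [-0.0, 0.998, -0.063, 0.0]
wrist_force: [-4.0, 1.1, -0.7]
opening: 0.246
grasp_force: 59.0
```

```bash
python3 - <<'E'
from h import *
st();s=ctrl.camera("scene")[:,:,::-1];cv2.imwrite("pics/s7.png",s)
can=np.zeros((480,800,3),np.uint8)
for i,k in enumerate(("s6","s7")):
    can[:480,i*400:i*400+400]=crop(cv2.imread(f"pics/{k}.png"),333,228,40,48,10,2.2)
cv2.imwrite("pics/c8.png",can)
g=[cv2.cvtColor(cv2.imread(f"pics/{k}.png"),cv2.COLOR_BGR2GRAY)[245:262,338:358].astype(np.float32) for k in("s4","s5","s6","s7")]
for k in("scene0","s4","s5","s6","s7"):
    im=cv2.imread(f"pics/{k}.png").astype(float);row=(im[248:259,:,2]/(im[248:259,:,0]+8)).mean(0)[340:362];print(k,np.round(row,2))
E
```

```text
t 32.5 p [505.2 -36.8 130.8] xang -0.1271 z [ 0.  0. -1.] F [-4.   1.1 -0.7] op 0.246 g 59.0
scene0 [1.   1.01 1.01 1.02 1.01 1.01 1.03 1.29 1.73 1.8  2.3  2.31 2.3  2.26
 2.04 1.44 0.94 0.95 0.93 0.93 0.92 0.93]
s4 [0.97 0.98 0.98 0.98 0.98 0.99 1.03 1.36 1.77 1.86 1.96 1.98 1.92 1.89
 1.58 1.08 0.93 0.91 0.92 0.92 0.91 0.92]
s5 [0.97 0.96 0.97 0.98 0.97 0.99 1.03 1.36 1.75 1.96 1.96 1.96 1.92 1.7
 1.15 0.93 0.91 0.92 0.92 0.92 0.92 0.92]
s6 [0.98 0.98 0.98 0.98 0.98 0.99 1.01 1.34 1.85 2.01 1.96 1.94 1.92 1.4
 0.95 0.92 0.93 0.92 0.91 0.92 0.92 0.92]
s7 [0.98 0.98 0.98 0.98 0.99 0.99 1.02 1.37 1.91 1.96 1.95 1.91 1.69 1.16
 0.9  0.94 0.93 0.91 0.92 0.92 0.92 0.91]
```

View pics/c8.png

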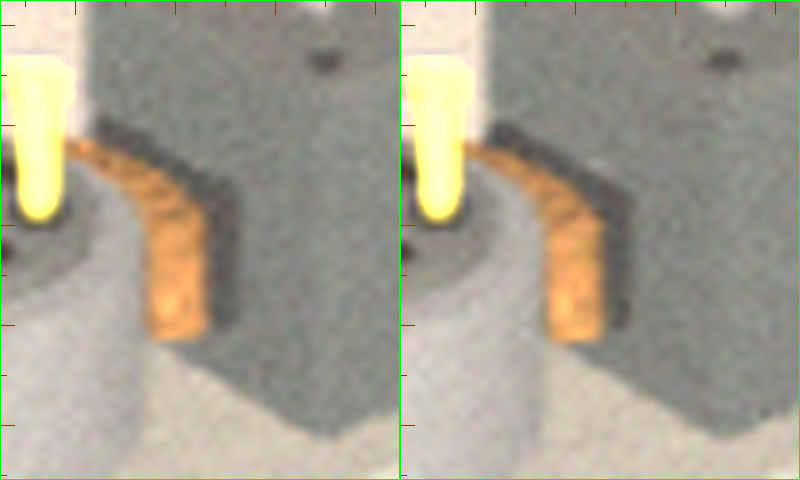

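The lining's right edge has moved a further 0.44 px (352.8 to 352.4), so it is nearly on the drum but not yet stalled. I'll continue.

send_rows:
  dr:
    - [0,0,0]
    - [0,0,0]
    - [0,0,0]
    - [0,0,0]
    - [0,0,0]
    - [0,0,0]
    - [0,0,0]
    - [0,0,0]
  xyz:
    - [0.02,0,0]
    - [0.04,0,0]
    - [0.06,0,0]
    - [0.08,0,0]
    - [0.1,0,0]
    - [0.1,0,0]
    - [0.1,0,0]
    - [0.1,0,0]
  jaw: [0,0,0,0,0,0,0,0]

```text
time_s: 33.55
eef_pos: [0.5062, -0.037, 0.1308]
eef_rot: [-0.0, 0.998, -0.064, 0.0]
wrist_force: [-3.4, 0.3, -0.7]
opening: 0.252
grasp_force: 59.0
```

send_rows:
  dr:
    - [0,0,0]
    - [0,0,0]
    - [0,0,0]
    - [0,0,0]
    - [0,0,0]
    - [0,0,0]
    - [0,0,0]
    - [0,0,0]
  xyz:
    - [0.02,0,0]
    - [0.04,0,0]
    - [0.06,0,0]
    - [0.08,0,0]
    - [0.1,0,0]
    - [0.1,0,0]
    - [0.1,0,0]
    - [0.1,0,0]
  jaw: [0,0,0,0,0,0,0,0]

```text
time_s: 34.55
eef_pos: [0.5071, -0.0371, 0.1308]
eef_rot: [-0.0, 0.998, -0.064, -0.0]
wrist_force: [-3.1, 0.2, 0.3]
opening: 0.247
grasp_force: 59.0
```

send_rows:
  dr:
    - [0,0,0]
    - [0,0,0]
    - [0,0,0]
    - [0,0,0]
    - [0,0,0]
    - [0,0,0]
    - [0,0,0]
    - [0,0,0]
  xyz:
    - [0.02,0,0]
    - [0.04,0,0]
    - [0.06,0,0]
    - [0.08,0,0]
    - [0.1,0,0]
    - [0.1,0,0]
    - [0.1,0,0]
    - [0.1,0,0]
  jaw: [0,0,0,0,0,0,0,0]

```text
time_s: 35.55
eef_pos: [0.5081, -0.0372, 0.1308]
eef_rot: [-0.0, 0.998, -0.064, -0.0]
wrist_force: [-3.3, 1.0, -1.4]
opening: 0.251
grasp_force: 59.0
```

send_rows:
  dr:
    - [0,0,0]
    - [0,0,0]
    - [0,0,0]
    - [0,0,0]
    - [0,0,0]
    - [0,0,0]
    - [0,0,0]
    - [0,0,0]
  xyz:
    - [0.02,0,0]
    - [0.04,0,0]
    - [0.06,0,0]
    - [0.08,0,0]
    - [0.1,0,0]
    - [0.1,0,0]
    - [0.1,0,0]
    - [0.1,0,0]
  jaw: [0,0,0,0,0,0,0,0]

```text
time_s: 36.55
eef_pos: [0.5091, -0.0373, 0.1308]
eef_rot: [-0.0, 0.998, -0.063, -0.0]
wrist_force: [-4.1, 0.4, -0.9]
opening: 0.252
grasp_force: 59.0
```

send_rows:
  dr:
    - [0,0,0]
    - [0,0,0]
    - [0,0,0]
    - [0,0,0]
    - [0,0,0]
    - [0,0,0]
    - [0,0,0]
    - [0,0,0]
  xyz:
    - [0.02,0,0]
    - [0.04,0,0]
    - [0.06,0,0]
    - [0.08,0,0]
    - [0.1,0,0]
    - [0.11,0,0]
    - [0.11,0,0]
    - [0.11,0,0]
  jaw: [0,0,0,0,0,0,0,0]

```text
time_s: 37.55
eef_pos: [0.5102, -0.0375, 0.1307]
eef_rot: [-0.0, 0.998, -0.064, -0.0]
wrist_force: [-4.2, 1.2, -1.9]
opening: 0.25
grasp_force: 59.0
```

send_rows:
  dr:
    - [0,0,0]
    - [0,0,0]
    - [0,0,0]
    - [0,0,0]
    - [0,0,0]
    - [0,0,0]
    - [0,0,0]
    - [0,0,0]
  xyz:
    - [0.02,0,0]
    - [0.04,0,0]
    - [0.06,0,0]
    - [0.08,0,0]
    - [0.1,0,0]
    - [0.11,0,0]
    - [0.11,0,0]
    - [0.11,0,0]
  jaw: [0,0,0,0,0,0,0,0]

```text
time_s: 38.55
eef_pos: [0.5113, -0.0376, 0.1308]
eef_rot: [0.0, 0.998, -0.064, 0.0]
wrist_force: [-4.2, 0.2, -1.7]
opening: 0.251
grasp_force: 59.0
```

send_rows:
  dr:
    - [0,0,0]
    - [0,0,0]
    - [0,0,0]
    - [0,0,0]
    - [0,0,0]
    - [0,0,0]
    - [0,0,0]
    - [0,0,0]
  xyz:
    - [0.02,0,0]
    - [0.04,0,0]
    - [0.06,0,0]
    - [0.08,0,0]
    - [0.1,0,0]
    - [0.11,0,0]
    - [0.11,0,0]
    - [0.11,0,0]
  jaw: [0,0,0,0,0,0,0,0]

```text
time_s: 39.55
eef_pos: [0.5124, -0.0378, 0.1308]
eef_rot: [0.0, 0.998, -0.063, 0.0]
wrist_force: [-3.7, 0.3, -0.9]
opening: 0.25
grasp_force: 59.0
```

send_rows:
  dr:
    - [0,0,0]
    - [0,0,0]
    - [0,0,0]
    - [0,0,0]
    - [0,0,0]
    - [0,0,0]
    - [0,0,0]
    - [0,0,0]
  xyz:
    - [0.02,0,0]
    - [0.04,0,0]
    - [0.06,0,0]
    - [0.08,0,0]
    - [0.1,0,0]
    - [0.11,0,0]
    - [0.11,0,0]
    - [0.11,0,0]
  jaw: [0,0,0,0,0,0,0,0]

```text
time_s: 40.55
eef_pos: [0.5136, -0.0379, 0.1308]
eef_rot: [0.0, 0.998, -0.064, 0.0]
wrist_force: [-3.2, 0.8, -1.9]
opening: 0.247
grasp_force: 59.0
```

send_rows:
  dr:
    - [0,0,0]
    - [0,0,0]
    - [0,0,0]
    - [0,0,0]
    - [0,0,0]
    - [0,0,0]
    - [0,0,0]
    - [0,0,0]
  xyz:
    - [0.02,0,0]
    - [0.04,0,0]
    - [0.06,0,0]
    - [0.08,0,0]
    - [0.1,0,0]
    - [0.12,0,0]
    - [0.12,0,0]
    - [0.12,0,0]
  jaw: [0,0,0,0,0,0,0,0]

```text
time_s: 41.55
eef_pos: [0.5147, -0.0381, 0.1308]
eef_rot: [0.0, 0.998, -0.063, 0.0]
wrist_force: [-5.3, 1.2, -1.8]
opening: 0.249
grasp_force: 59.0
```

send_rows:
  dr:
    - [0,0,0]
    - [0,0,0]
    - [0,0,0]
    - [0,0,0]
    - [0,0,0]
    - [0,0,0]
    - [0,0,0]
    - [0,0,0]
  xyz:
    - [0.02,0,0]
    - [0.04,0,0]
    - [0.06,0,0]
    - [0.07,0,0]
    - [0.07,0,0]
    - [0.07,0,0]
    - [0.07,0,0]
    - [0.07,0,0]
  jaw: [0,0,0,0,0,0,0,0]

```text
time_s: 42.55
eef_pos: [0.5154, -0.0382, 0.1308]
eef_rot: [0.0, 0.998, -0.064, 0.0]
wrist_force: [-4.1, 0.5, -2.0]
opening: 0.248
grasp_force: 59.0
```

send_rows:
  dr:
    - [0,0,0]
    - [0,0,0]
    - [0,0,0]
    - [0,0,0]
    - [0,0,0]
    - [0,0,0]
    - [0,0,0]
    - [0,0,0]
  xyz:
    - [-0.15,0,-0.1]
    - [-0.2,0,-0.6]
    - [-0.2,0,-1.0]
    - [-0.8,0,-1.0]
    - [-1.4,0,-1.0]
    - [-1.75,0,-1.0]
    - [-1.75,0,-0.7]
    - [-1.75,0,-0.3]
  jaw: [0,0,0,0,0,0,0,0]

```text
time_s: 43.55
eef_pos: [0.4981, -0.036, 0.1336]
eef_rot: [0.0, 0.998, -0.064, 0.0]
wrist_force: [-0.8, 0.4, -2.1]
opening: 0.251
grasp_force: 59.0
```

send_rows:
  dr:
    - [0,0,0]
    - [0,0,0]
    - [0,0,0]
    - [0,0,0]
    - [0,0,0]
    - [0,0,0]
    - [0,0,0]
    - [0,0,0]
  xyz:
    - [0,0,0.15]
    - [0,0,0.3]
    - [0.06,0,0.3]
    - [0.12,0,0.3]
    - [0.18,0,0.3]
    - [0.24,0,0.3]
    - [0.3,0,0.3]
    - [0.34,0,0.3]
  jaw: [0,0,0,0,0,0,0,0]

```text
time_s: 44.55
eef_pos: [0.5011, -0.0363, 0.1307]
eef_rot: [-0.0, 0.998, -0.063, -0.0]
wrist_force: [-1.5, -0.3, 0.9]
opening: 0.25
grasp_force: 59.0
```

```bash
python3 - <<'E'
from h import *
st();s=ctrl.camera("scene")[:,:,::-1];cv2.imwrite("pics/s8.png",s)
for k in("s4","s5","s6","s7","s8"):
    im=cv2.imread(f"pics/{k}.png").astype(float);row=(im[248:259,:,2]/(im[248:259,:,0]+8)).mean(0)[340:362]
    i=[j for j in range(8,20) if row[j]>1.4>=row[j+1]][-1];print(k,round(i+(row[i]-1.4)/(row[i]-row[i+1]),2))
E
```

```text
t 44.55 p [501.1 -36.3 130.7] xang -0.1271 z [-0.001  0.    -1.   ] F [-1.5 -0.3  0.9] op 0.25 g 59.0
s4 14.36
s5 13.55
s6 13.0
s7 12.55
s8 11.82
```

send_rows:
  dr:
    - [0,0,0]
    - [0,0,0]
    - [0,0,0]
    - [0,0,0]
    - [0,0,0]
    - [0,0,0]
    - [0,0,0]
    - [0,0,0]
  xyz:
    - [0.02,0,0]
    - [0.04,0,0]
    - [0.06,0,0]
    - [0.08,0,0]
    - [0.1,0,0]
    - [0.1,0,0]
    - [0.1,0,0]
    - [0.1,0,0]
  jaw: [0,0,0,0,0,0,0,0]

```text
time_s: 45.6
eef_pos: [0.5023, -0.0365, 0.1308]
eef_rot: [-0.0, 0.998, -0.064, -0.0]
wrist_force: [-3.5, -0.4, -1.0]
opening: 0.252
grasp_force: 59.0
```

send_rows:
  dr:
    - [0,0,0]
    - [0,0,0]
    - [0,0,0]
    - [0,0,0]
    - [0,0,0]
    - [0,0,0]
    - [0,0,0]
    - [0,0,0]
  xyz:
    - [0.02,0,0]
    - [0.04,0,0]
    - [0.06,0,0]
    - [0.08,0,0]
    - [0.1,0,0]
    - [0.1,0,0]
    - [0.1,0,0]
    - [0.1,0,0]
  jaw: [0,0,0,0,0,0,0,0]

```text
time_s: 46.6
eef_pos: [0.5032, -0.0366, 0.1307]
eef_rot: [-0.0, 0.998, -0.064, -0.0]
wrist_force: [-5.8, 0.5, 0.8]
opening: 0.251
grasp_force: 59.0
```

send_rows:
  dr:
    - [0,0,0]
    - [0,0,0]
    - [0,0,0]
    - [0,0,0]
    - [0,0,0]
    - [0,0,0]
    - [0,0,0]
    - [0,0,0]
  xyz:
    - [0.02,0,0]
    - [0.04,0,0]
    - [0.06,0,0]
    - [0.06,0,0]
    - [0.06,0,0]
    - [0.06,0,0]
    - [0.06,0,0]
    - [0.06,0,0]
  jaw: [0,0,0,0,0,0,0,0]

```text
time_s: 47.6
eef_pos: [0.5034, -0.0366, 0.1306]
eef_rot: [-0.0, 0.998, -0.063, -0.001]
wrist_force: [-5.6, 0.3, 1.3]
opening: 0.252
grasp_force: 59.1
```

send_rows:
  dr:
    - [0,0,0]
    - [0,0,0]
    - [0,0,0]
    - [0,0,0]
    - [0,0,0]
    - [0,0,0]
    - [0,0,0]
    - [0,0,0]
  xyz:
    - [0.02,0,0]
    - [0.04,0,0]
    - [0.06,0,0]
    - [0.06,0,0]
    - [0.06,0,0]
    - [0.06,0,0]
    - [0.06,0,0]
    - [0.06,0,0]
  jaw: [0,0,0,0,0,0,0,0]

```text
time_s: 48.6
eef_pos: [0.5037, -0.0366, 0.1305]
eef_rot: [-0.0, 0.998, -0.063, -0.001]
wrist_force: [-6.5, 0.3, 1.6]
opening: 0.25
grasp_force: 59.2
```

send_rows:
  dr:
    - [0,0,0]
    - [0,0,0]
    - [0,0,0]
    - [0,0,0]
    - [0,0,0]
    - [0,0,0]
    - [0,0,0]
    - [0,0,0]
  xyz:
    - [0.02,0,0]
    - [0.04,0,0]
    - [0.06,0,0]
    - [0.08,0,0]
    - [0.09,0,0]
    - [0.09,0,0]
    - [0.09,0,0]
    - [0.09,0,0]
  jaw: [0,0,0,0,0,0,0,0]

```text
time_s: 49.6
eef_pos: [0.5041, -0.0366, 0.1303]
eef_rot: [-0.0, 0.998, -0.063, -0.002]
wrist_force: [-9.3, 0.2, 2.5]
opening: 0.249
grasp_force: 59.3
```

send_rows:
  dr:
    - [0,0,0]
    - [0,0,0]
    - [0,0,0]
    - [0,0,0]
    - [0,0,0]
    - [0,0,0]
    - [0,0,0]
    - [0,0,0]
  xyz:
    - [0.02,0,0]
    - [0.04,0,0]
    - [0.05,0,0]
    - [0.05,0,0]
    - [0.05,0,0]
    - [0.05,0,0]
    - [0.05,0,0]
    - [0.05,0,0]
  jaw: [0,0,0,0,0,0,0,0]

```text
time_s: 50.6
eef_pos: [0.5043, -0.0367, 0.1302]
eef_rot: [-0.0, 0.998, -0.063, -0.002]
wrist_force: [-9.0, 0.5, 2.6]
opening: 0.251
grasp_force: 59.4
```

send_rows:
  dr:
    - [0,0,0]
    - [0,0,0]
    - [0,0,0]
    - [0,0,0]
    - [0,0,0]
    - [0,0,0]
    - [0,0,0]
    - [0,0,0]
  xyz:
    - [-0.2,0,0]
    - [-0.4,0,0]
    - [-0.4,0,-0.6]
    - [-0.4,0,-1.6]
    - [-0.4,0,-3]
    - [-0.4,0,-4.5]
    - [-0.4,0,-5]
    - [-0.4,0,-5]
  jaw: [0,0,0,0,0,0,0,0]

```text
time_s: 51.6
eef_pos: [0.5023, -0.0365, 0.1814]
eef_rot: [0.0, 0.998, -0.064, 0.001]
wrist_force: [0.2, 0.1, -1.1]
opening: 0.249
grasp_force: 59.0
```

```bash
python3 - <<'E'
from h import *
p,M=st();print("cm",M.T@(np.array([.4837,-.2731,p[2]])-p)*100, (-.2506-np.arctan2(M[1,0],M[0,0]))/np.radians(6))
E
```

```text
t 51.6 p [502.3 -36.5 181.4] xang -0.1271 z [ 0.001 -0.    -1.   ] F [ 0.2  0.1 -1.1] op 0.249 g 59.0
cm [1.15135833e+00 2.37025436e+01 6.42730597e-03] -1.1791091328554382
```

send_rows:
  dr:
    - [0,0,0.2]
    - [0,0,0.5]
    - [0,0,0.8]
    - [0,0,1.1]
    - [0,0,1.18]
    - [0,0,1.18]
    - [0,0,1.18]
    - [0,0,1.18]
  xyz:
    - [0.2,4,0]
    - [0.5,10,0]
    - [0.8,16,0]
    - [1.1,21.5,0]
    - [1.15,23.7,0]
    - [1.15,23.7,1]
    - [1.15,23.7,2.5]
    - [1.15,23.7,4.5]
  jaw: [0,0,0,0,0,0,0,0]

```text
time_s: 52.6
eef_pos: [0.4834, -0.271, 0.1344]
eef_rot: [-0.0, 0.992, -0.124, -0.0]
wrist_force: [-1.1, -0.3, -0.8]
opening: 0.249
grasp_force: 59.2
```

```bash
python3 - <<'E'
from h import *
to([.4837,-.2731,.075])
E
```

```text
t 52.6 p [ 483.4 -271.   134.4] xang -0.2486 z [-0.001  0.001 -1.   ] F [-1.1 -0.3 -0.8] op 0.249 g 59.2
tool cm [0.08 0.2  5.94]
```

send_rows:
  dr:
    - [0,0,0]
    - [0,0,0]
    - [0,0,0]
    - [0,0,0]
    - [0,0,0]
    - [0,0,0]
    - [0,0,0]
    - [0,0,0]
  xyz:
    - [0,0,0.5]
    - [0,0,1.2]
    - [0,0,1.9]
    - [0,0,2.5]
    - [0,0,3.0]
    - [0,0,3.5]
    - [0,0,4.0]
    - [0,0,4.0]
  jaw: [0,0,0,0,0,0,0,0]

```text
time_s: 53.6
eef_pos: [0.4831, -0.2728, 0.0953]
eef_rot: [-0.0, 0.992, -0.125, -0.0]
wrist_force: [0.5, 0.5, -1.0]
opening: 0.25
grasp_force: 59.2
```

```bash
python3 - <<'E'
from h import *
to([.4837,-.2731,.075])
E
```

```text
t 53.6 p [ 483.1 -272.8   95.3] xang -0.2508 z [-0.001  0.001 -1.   ] F [ 0.5  0.5 -1. ] op 0.25 g 59.2
tool cm [0.07 0.02 2.03]
```

In the hole with no contact. Now the last 2 cm down.

send_rows:
  dr:
    - [0,0,0]
    - [0,0,0]
    - [0,0,0]
    - [0,0,0]
    - [0,0,0]
    - [0,0,0]
    - [0,0,0]
    - [0,0,0]
  xyz:
    - [0.06,0,0.4]
    - [0.06,0,0.8]
    - [0.06,0,1.2]
    - [0.06,0,1.6]
    - [0.06,0,1.8]
    - [0.06,0,1.95]
    - [0.06,0,2.0]
    - [0.06,0,2.0]
  jaw: [0,0,0,0,0,0,0,0]

```text
time_s: 54.6
eef_pos: [0.484, -0.2732, 0.0759]
eef_rot: [0.0, 0.992, -0.125, 0.0]
wrist_force: [-0.2, -0.4, -1.4]
opening: 0.249
grasp_force: 59.2
```

send_rows:
  dr:
    - [0,0,0]
    - [0,0,0]
    - [0,0,0]
    - [0,0,0]
    - [0,0,0]
    - [0,0,0]
    - [0,0,0]
    - [0,0,0]
  xyz:
    - [0,0,0.05]
    - [0,0,0.08]
    - [0,0,0.08]
    - [0,0,0.08]
    - [0,0,0.08]
    - [0,0,0.08]
    - [0,0,0.08]
    - [0,0,0.08]
  jaw: [0,0,0,30,45,70,70,70]

```text
time_s: 55.6
eef_pos: [0.4839, -0.2731, 0.075]
eef_rot: [-0.0, 0.992, -0.125, 0.0]
wrist_force: [-0.1, -0.1, -0.3]
opening: 0.704
grasp_force: 0.0
```

send_rows:
  dr:
    - [0,0,0]
    - [0,0,0]
    - [0,0,0]
    - [0,0,0]
    - [0,0,0]
    - [0,0,0]
    - [0,0,0]
    - [0,0,0]
  xyz:
    - [0,0,0]
    - [0,0,0]
    - [0,0,-1]
    - [0,0,-3]
    - [0,0,-6]
    - [0,0,-10]
    - [0,0,-14]
    - [0,0,-16]
  jaw: [80,80,80,80,80,80,80,80]

```text
time_s: 56.6
eef_pos: [0.4848, -0.2738, 0.2387]
eef_rot: [0.001, 0.992, -0.125, 0.002]
wrist_force: [0.2, -0.9, -0.9]
opening: 0.798
grasp_force: 0.0
```

```bash
python3 - <<'E'
from h import *
st();s=ctrl.camera("scene")[:,:,::-1];cv2.imwrite("pics/s9.png",s)
a=cv2.cvtColor(cv2.imread("pics/scene0.png"),cv2.COLOR_BGR2GRAY)[188:222,430:456]<50;b=cv2.cvtColor(s,cv2.COLOR_BGR2GRAY)[188:222,430:456]<50
for m in(a,b):
    y,x=np.nonzero(m);print(m.sum(),x.mean(),y.mean(),x.min(),x.max(),y.min(),y.max())
for y in range(190,220,5): print(y,[np.nonzero(m[y-188])[0][[0,-1]].tolist() if m[y-188].any() else None for m in(a,b)])
E
```

```text
t 56.6 p [ 484.8 -273.8  238.7] xang -0.2505 z [ 0.004 -0.003 -1.   ] F [ 0.2 -0.9 -0.9] op 0.798 g 0.0
413 13.276029055690072 12.2590799031477 0 25 0 29
533 7.831144465290807 16.382739212007504 0 19 0 33
190 [[1, 25], [0, 19]]
195 [[8, 24], [0, 18]]
200 [[7, 18], [0, 18]]
205 [[7, 18], [0, 18]]
210 [[7, 18], [0, 18]]
215 [[6, 17], [0, 16]]
```

```bash
python3 - <<'E'
from h import *
for k in("scene0","s9"):
    g=cv2.cvtColor(cv2.imread(f"pics/{k}.png"),cv2.COLOR_BGR2GRAY).astype(int);print(g[186:222,441:447].mean(1).astype(int));print(g[208,432:454])
E
```

```text
[ 30  30  29  30  30  43  47  52  45  32  24  23  21  22  22  22  22  23
  24  22  23  23  24  24  23  24  23  22  24  24  33 105  93  89  87  88]
[163 164 164 161  98  20  19  22  23  23  24  26  26  23  22  22  29  72
  86  93 107 136]
[50 45 49 49 50 49 50 53 51 50 52 53 53 54 52 53 52 54 53 51 47 48 50 51
 52 48 51 47 46 45 46 48 47 45 44 44]
[29 31 28 27 28 33 33 35 39 43 52 60 64 46 39 43 51 55 60 65 63 70]
```

The arm hides the tool, so I'll move it aside and look again.

send_rows:
  dr:
    - [0,0,0]
    - [0,0,0]
    - [0,0,0]
    - [0,0,0]
    - [0,0,0]
    - [0,0,0]
    - [0,0,0]
    - [0,0,0]
  xyz:
    - [-3,3,0]
    - [-6,8,0]
    - [-9,13,0]
    - [-12,18,0]
    - [-15,23,0]
    - [-15,25,0]
    - [-15,25,0]
    - [-15,25,0]
  jaw: [80,80,80,80,80,80,80,80]

```text
time_s: 57.65
eef_pos: [0.2776, -0.477, 0.2346]
eef_rot: [-0.001, 0.992, -0.124, -0.0]
wrist_force: [0.4, 0.4, -0.4]
opening: 0.801
grasp_force: 0.0
```

```bash
python3 - <<'E'
from h import *
st();cv2.imwrite("pics/s10.png",ctrl.camera("scene")[:,:,::-1]);cv2.imwrite("pics/t10.png",ctrl.camera("top")[:,:,::-1])
for k in("scene0","s10"):
    g=cv2.cvtColor(cv2.imread(f"pics/{k}.png"),cv2.COLOR_BGR2GRAY).astype(int);print(g[186:222,441:447].mean(1).astype(int))
    for r in(197,212):print(g[r,432:454])
for k in("top0","t10"):
    g=cv2.cvtColor(cv2.imread(f"pics/{k}.png"),cv2.COLOR_BGR2GRAY)[265:285,464:490];y,x=np.nonzero(g<55);print(len(x),x.mean(),y.mean())
im=cv2.imread("pics/s10.png").astype(float);row=(im[248:259,:,2]/(im[248:259,:,0]+8)).mean(0)[340:362];print(np.round(row,2))
E
```

```text
t 57.65 p [ 277.6 -477.   234.6] xang -0.2494 z [ 0.     0.001 -1.   ] F [ 0.4  0.4 -0.4] op 0.801 g 0.0
[ 30  30  29  30  30  43  47  52  45  32  24  23  21  22  22  22  22  23
  24  22  23  23  24  24  23  24  23  22  24  24  33 105  93  89  87  88]
[164 162 162 160 141  73  22  21  20  19  23  22  25  26  23  23  20  41
 127 153 148 151]
[100  78  67  53  28  18  19  25  22  24  25  24  27  25  18  25  64  89
  65  58  67  80]
[ 40  41  41  38  38  38  39  50  46  29  23  22  22  20  24  20  21  22
  22  23  22  23  21  24  22  23  23  23  22  25  34 103  95  89  89  90]
[165 165 163 164 140  71  19  19  20  22  23  20  25  22  23  23  24  41
 130 154 152 154]
[101  79  69  48  25  20  20  24  22  22  27  26  20  23  23  27  66  87
  64  55  66  82]
192 11.21875 9.880208333333334
165 10.539393939393939 9.909090909090908
[1.01 1.01 1.01 1.01 1.01 1.02 1.04 1.59 2.19 2.19 2.05 1.82 1.3  0.92
 0.93 0.92 0.92 0.93 0.92 0.92 0.93 0.9 ]
```

The tool sits in the holder exactly as at the start, with its edges identical to the pixel.

```bash
python3 -c "
from bench import ctrl
print(ctrl.hand_in())"
```

```text
the job is handed in; nothing more can be done
None
```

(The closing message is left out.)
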